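Snug up a block with a cam clamp

TASK

Two alike cam clamps stand on the bench, both slack. On the one that holds the plain steel block, swing the cam lever counter-clockwise (seen from above) just far enough that the cam pushes the block against the sprung pad and presses the pad in about half-way, some 6 mm of its 14 mm travel, then let go. Do not overrun so that the pad reaches its stop, and leave the other clamp, with the brass cube, as it is.

Things in the scene. Friction and masses are not known exactly. Their poses are not given: they have to be found in the camera images.
- pivot_steel (a point): pivot bolt of the cam clamp holding the plain steel block: on its axis at the lever's top face, 48 mm above the bench. The clamp is a fixed plywood board 200 x 124 x 12 mm. The point's x axis is the clamping direction, from the cam past the block to the sprung pad, away from the robot (yaw within 0.2 rad); z up
- grip_steel (a point): upright round black handle on the cam lever of the clamp holding the plain steel block, 18 mm in diameter: its centre, half-way up, 74 mm above the bench (it stands from 48 to 96 mm), 90 mm from the pivot. The flat lever bar below has its top at 48 mm; nothing else is near
- pivot_brass (a point): pivot bolt of the cam clamp holding the brass dapping cube: on its axis at the lever's top face, 48 mm above the bench. The clamp is a fixed plywood board 200 x 124 x 12 mm. The point's x axis is the clamping direction, from the cam past the block to the sprung pad, away from the robot (yaw within 0.2 rad); z up
- grip_brass (a point): upright round black handle on the cam lever of the clamp holding the brass dapping cube, 18 mm in diameter: its centre, half-way up, 74 mm above the bench (it stands from 48 to 96 mm), 90 mm from the pivot. The flat lever bar below has its top at 48 mm; nothing else is near
- cam_steel (a joint): cam lever of the steel block's clamp, rad, 0 to 2.6, starts slack at 0.1 to 0.4, grows counter-clockwise from above. At q the lever points 110 deg + q from the board's x axis. The cam, a disc of radius 24 mm set 16 mm off the pivot, reaches 24 - 16 cos(q) mm from the pivot towards the block. Stays where left (friction 0.35 N m); 4 to 8 N at the handle turns it
- pad_steel (a joint): sprung pad of the steel block's clamp: how far it is pressed in, m, 0 at rest, 0.014 at its hard stop. Aluminium plate 60 x 8 x 28 mm with a rubber face; its two steel rods come out behind the dark fence as it is pressed. Spring 3 N to start, then 1 N per mm
- face_steel (a point): centre of that pad's rubber front face, 29 mm above the bench, moving with the pad; at rest 63 to 70 mm from the pivot along the board's x
- steel_block_center (a point): centre of the plain grey steel block, 48 mm along the clamping direction, 62 mm across, 38 mm high, 0.9 kg; it stands loose on the board between two low wooden guide rails (3 mm play each side), with gaps to cam and pad
- brass_block_center (a point): centre of the yellow brass 50 mm cube with round hollows, in the other, alike clamp; to be left alone
Things that resemble listed ones, but are neither listed nor needed, are in the scene too. Leave any purple look-alike of the part that bears steel_block_center alone.

How it is judged:
By the outcome, as a careful person would: the job done as asked, in the order asked, and still so for the second after the job is handed in, with the robot touching nothing.
It also fails if it takes over 40 s, if anything falls off the work surface, if the arm or the gripper's body presses on something with over 40 N, if the wrist force passes 120 N, or if a joint passes its speed limit or range.

ROBOT

A 7-joint arm with a two-finger parallel gripper is mounted at the origin on a cart in front of the work surface, level with it; the furniture and walls round the work are solid. World frame = base frame: x ahead of the robot, y to its left, z up, the work surface at z = 0. Lengths are in m, angles in rad, forces in N, time in s.
With the tool pointing down it reaches from about 0.4 to 0.875 m from the base axis. Payload 4.4 kg.
Tool frame: the origin (TCP) lies on the centre line of the jaws, within the pads' length; the fingertips stand 19 mm ahead of it and the grasp point (between the pads) is the TCP (robot.finger_overhang is the distance from the TCP to the fingertips, in m); z points along the fingers, y is the direction in which the jaws open and shut (so a half turn about z gives the same grasp; the last joint's range is limited). The gripper opens to 85 mm and grips with 20 to 120 N. Pads are 22 mm wide; open, the fingers measure 114 mm over their backs; the gripper's body (76 mm by 85 mm) begins 54 mm behind the grasp point. The pads swing forward as they close: fully open they stand 13 mm farther back than shut.
Start: joints at [1.179, 0.628, 0.038, 1.517, -0.027, 0.996, -0.02], TCP at [0.208, -0.616, 0.25] pointing down, gripper open.
Joint ranges: [-3.06, 3.06], [-0.37, 2.12], [-1.25, 1.32], [0.18, 2.47], [-1.1, 4.24], [0.23, 1.98], [-2.94, 2.94]. Speed limits (rad/s): [2.57, 2.57, 3.14, 3.14, 3.14, 3.14, 3.14].

INTERFACE

Orientations are given as [roll, pitch, yaw] about the fixed x, y, z axes, in that order (R = Rz(yaw) Ry(pitch) Rx(roll)).
In Python, from workcell import read_state, optics, robot, nets gives the robot as it stands.
- The arm moves only by the tool drive_tool, never from a script. Its argument "commands" is a list of rows, each an object of numbers: "x", "y", "z": the shift along the world's x, y, z in units of 25 mm (1.0 is 25 mm); "yaw": the turn about the world's z in units of 8 degrees (1.0 is 8 degrees). A call has 1 to 20 rows; each row is the pose to reach, as a shift and turn from the pose commanded when the call began; what a row does not reach only later rows make up. A row lasts 1/8 s, in which the tool goes at most 62.5 mm and 10.7 degrees, less where a joint would pass 70% of its speed; a pose out of reach is approached as far as the arm can. A call with a gripper value outside its range is refused whole. "hand" is the opening in per cent of the stroke, from 0 (shut) to 100 (fully open), set as the call begins (left out, the last holds). The fingers move at their own pace and stop on an object; "squeeze" is the grip in N (left out, the last holds). Time passes only in rows, so rows that repeat a pose let the fingers close. It gives the time, the measured TCP pose, the force and the opening at its end, in the units of the state.
- read_state(): the state, without advancing time (a new reading comes with each control period).
- optics.capture(name): name is "scene" or "top" or "wrist"; returns the picture (480x640x3 uint8, red, green, blue); there is no depth.
- optics.camera_model(name): a dict with "vertical_fov" (degrees; the focal length in pixels is half the picture's height over the tangent of half this angle, whatever the lens; pixels are square), "cx", "cy" (the principal point, pixels), "pose" (4x4, takes a point from camera to world coordinates). Camera axes: x right, y down, z forward; pixel columns grow to the right and rows downward; lengths in m; the calibration is good to about 2 mm. A picture is of the moment at which its call begins: read the wrist's pose just before it. camera_model takes no time and is no camera call; for the wrist camera it gives the pose at the moment of the call.
- robot.sign_off(): hands the job in, once; it reports no verdict.
Trained networks look in the newest picture that a camera, given by its name, has taken for a name from the list of things; names that differ only in an ending like _2 or _b are one class to them, and where a whole thing is asked for, a point or a joint stands for the part that bears it (a point fixed in the world has none). Each returns a list of dicts, best first, with "confidence" (0 to 1); they miss things now and then, are a little off and sometimes report something else, mostly with a low value. They report only what shows in the picture. A call takes as long as a camera call. They do not tell look-alikes from the thing itself.
- nets.search_frame(target, camera): "bbox" ([left, top, width, height] in pixels, round what is visible of it).
The state is a dict: "t": time; "joint_pos": joint angles; "joint_vel": joint speeds; "joint_torque": joint torques, N m; "ee_pos": TCP position; "ee_rot": TCP orientation; "ft_force": force on the tool from outside, world axes, zero at the start; "wrist_torque": the same for the moment, N m; "grip_width": opening from 0.0 (shut) to 1.0 (fully open).
Only numpy, scipy, OpenCV 4.12 (cv2) and the standard library are available. Lean on these libraries where they do the work, as an engineer would, in place of code of your own. Each camera call takes 0.05 s, during which the arm holds its last target.

## Working session

There is one attempt and no reset: what is moved stays moved. The work goes in short steps, Python scripts to look and compute and a tool call to move; the robot and the scene stay as the last step left them, time stands still between calls to the robot, and variables do not carry over. Pictures are saved under pics/ and viewed, and the job is handed in when it is done.

Besides the shell and the picture viewer there is one more tool, called by a JSON object that holds its "op" and its "data". drive_tool: Moves the arm, as the interface text tells. Its arguments: {"type":"object","properties":{"commands":{"type":"array"},"hand":{"type":"number"},"squeeze":{"type":"number"}},"required":["commands"]}

```bash
mkdir -p pics; cat > h.py <<'E'
import numpy as np, cv2
from workcell import read_state, optics, robot, nets
def K(n):
    m=optics.camera_model(n); f=240/np.tan(np.radians(m['vertical_fov']/2)); return f,m['cx'],m['cy'],np.array(m['pose'])
def at_z(n,u,v,z,k=None):
    f,cx,cy,P=k or K(n); d=P[:3,:3]@np.array([(u-cx)/f,(v-cy)/f,1]); o=P[:3,3]; return o+d*(z-o[2])/d[2]
def proj(n,p,k=None):
    f,cx,cy,P=k or K(n); q=P[:3,:3].T@(np.array(p)-P[:3,3]); return cx+f*q[0]/q[2],cy+f*q[1]/q[2]
def save(n,img): cv2.imwrite('pics/'+n+'.png',cv2.cvtColor(img,cv2.COLOR_RGB2BGR))
E
python3 - <<'E'
from h import *
for n in ['scene','top']:
    save(n+'0',optics.capture(n))
    print(n,K(n)[0],K(n)[3].round(3).tolist(), optics.camera_model(n))
    for t in ['grip_steel','steel_block_center','brass_block_center','pivot_steel','face_steel']:
        print(t,[(np.round(d['bbox']),round(d['confidence'],2)) for d in nets.search_frame(t,n)])
print(read_state())
E
```

```text
scene 445.342293964 [[-0.841, -0.322, 0.435, 0.149], [-0.541, 0.491, -0.682, 0.51], [0.006, -0.809, -0.587, 0.592], [0.0, 0.0, 0.0, 1.0]] {'vertical_fov': 56.641459559954896, 'cx': 314.42643308121836, 'cy': 234.43275048677648, 'pose': array([[-0.84073394, -0.32180462,  0.43544027,  0.14884635],
       [-0.54142003,  0.4914133 , -0.68218569,  0.51017581],
       [ 0.00554936, -0.80929275, -0.58737931,  0.59192416],
       [ 0.        ,  0.        ,  0.        ,  1.        ]])}
grip_steel [(array([210., 295.,  47.,  55.]), 0.75)]
steel_block_center [(array([323., 287.,  35.,  40.]), 0.97), (array([195., 279.,  42.,  40.]), 0.83), (array([280., 260.,  40.,  34.]), 0.69)]
brass_block_center [(array([335., 171.,  32.,  31.]), 0.73)]
pivot_steel [(array([150., 269., 126.,  82.]), 0.58)]
face_steel [(array([190., 276.,  27.,  30.]), 0.5)]
top 543.1046999659832 [[0.009, -0.985, 0.174, 0.332], [-1.0, -0.013, -0.019, -0.077], [0.021, -0.174, -0.984, 1.185], [0.0, 0.0, 0.0, 1.0]] {'vertical_fov': 47.681629532661276, 'cx': 319.9904692407421, 'cy': 235.14888219712526, 'pose': array([[ 0.00947775,
[... 577 characters left out ...]
2.]), 0.61)]
{'t': 0.6, 'joint_pos': array([ 1.17919607,  0.62839768,  0.03851233,  1.51743151, -0.0269752 ,
        0.9962834 , -0.02001526]), 'joint_vel': array([-0.00152145, -0.00123285, -0.00244158,  0.00078582,  0.00040487,
       -0.00095051, -0.00012852]), 'joint_torque': array([-5.34895735e-04, -5.62977970e+01,  1.22495435e+00, -1.93697566e+01,
        1.08857173e-02,  1.88815357e-03,  3.04725359e-05]), 'ee_pos': array([ 0.20805553, -0.61580531,  0.25030505]), 'ee_rot': array([-3.14159116e+00, -7.88033797e-06,  3.25762773e-01]), 'ft_force': array([-0.20243504, -0.1696776 , -0.54442772]), 'wrist_torque': array([ 0.01015967, -0.03918129,  0.04266115]), 'grip_width': 0.9976574826111635}
```

View pics/scene0.png

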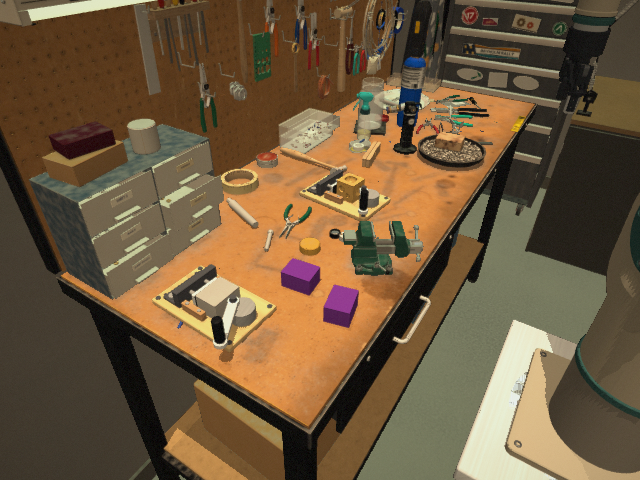

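View pics/top0.png

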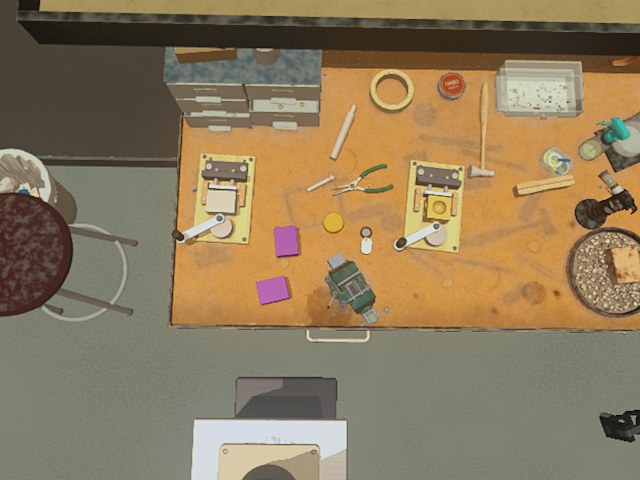

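```bash
python3 - <<'E'
import cv2
a=cv2.imread('pics/top0.png'); cv2.imwrite('pics/crop0.png',cv2.resize(a[140:270,150:310],None,fx=5,fy=4.6,interpolation=cv2.INTER_CUBIC))
E
```

```text
(no output)
```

View pics/crop0.png

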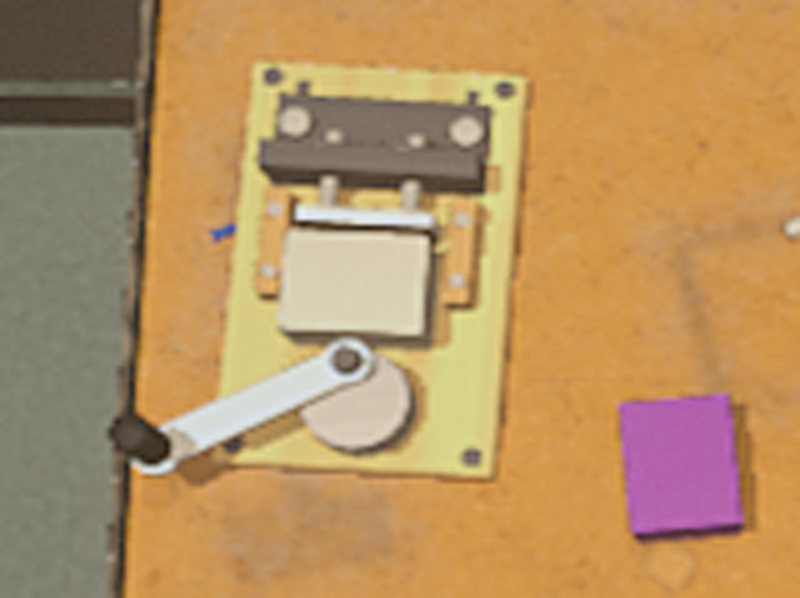

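Candidates: the light-grey block in the left clamp (top 220,200) and purple look-alikes at (286,241) and (272,290). The brass cube at (437,207) belongs to the other clamp. By its description, the left clamp is the target. Its handle is at about (176,234) and its pivot at about (219,218).

```bash
python3 - <<'E'
from h import *
f=lambda x,y:(150+x/5,140+y/4.6)
g=lambda x,y,z:at_z('top',*f(x,y),z)
c=[g(*p,0.012) for p in [(255,65),(527,77),(495,478),(220,465)]]
print(np.round(c,4))
for a,b in[(3,0),(2,1)]: d=c[a]-c[b]; d=-d; print('yaw? ',np.arctan2(-d[1],-d[0]),np.linalg.norm(d))
print(np.linalg.norm(c[0]-c[1]),np.linalg.norm(c[2]-c[3]), 'yaw across',np.arctan2(*( (c[0]-c[1])[[0]],(c[0]-c[1])[[1]])))
P=g(347,358,0.05);print('pivot',P)
G=g(130,432,0.096);Gb=g(160,452,0.048);print('grip top',G,'base',Gb)
for q in(G,Gb):
  d=q-P; print(np.hypot(*d[:2]),np.degrees(np.arctan2(d[1],d[0])))
# pad front top edge crop(295..435, 222) z=.043? block corners z=.05
print('block top', [g(*p,0.05).round(4) for p in [(288,228),(432,235),(425,335),(280,330)]])
print('pad top back', g(297,208,.043),g(435,215,.043),'front',g(297,222,.043),g(435,229,.043))
E
```

```text
[[0.7204 0.1691 0.012 ]
 [0.7163 0.0472 0.012 ]
 [0.518  0.0552 0.012 ]
 [0.5227 0.1749 0.012 ]]
yaw?  3.112268373049743 0.1978552932758926
yaw?  3.101517696245348 0.19852953481771338
0.12196243787934538 0.11983289738165623 yaw across [0.03361218]
pivot [0.56728115 0.11551883 0.05      ]
grip top [0.52323781 0.19394885 0.096     ] base [0.5225211  0.19275578 0.048     ]
0.08995044747716467 119.3169293614013
0.08926929945448658 120.09298557834477
block top [array([0.6288, 0.1433, 0.05  ]), array([0.6264, 0.0816, 0.05  ]), array([0.5786, 0.0828, 0.05  ]), array([0.5801, 0.1445, 0.05  ])]
pad top back [0.64039986 0.1412388  0.043     ] [0.63790837 0.08163574 0.043     ] front [0.63361806 0.1409348  0.043     ] [0.63112503 0.08139134 0.043     ]
```

{"op": "drive_tool", "data": {"commands": [{"x": 1.1, "y": 1.8, "z": 0.5, "yaw": 0.7}, {"x": 2.2, "y": 3.7, "z": 1, "yaw": 1.4}, {"x": 3.3, "y": 5.5, "z": 1, "yaw": 2.1}, {"x": 4.4, "y": 7.4, "z": 1, "yaw": 2.8}, {"x": 5.5, "y": 9.2, "z": 1, "yaw": 3.5}, {"x": 6.6, "y": 11.1, "z": 1, "yaw": 4.2}, {"x": 7.7, "y": 13, "z": 1, "yaw": 4.9}, {"x": 8.8, "y": 14.8, "z": 1, "yaw": 5.6}, {"x": 9.7, "y": 16.6, "z": 1, "yaw": 6.3}, {"x": 10.2, "y": 18.9, "z": 1, "yaw": 7.2}, {"x": 10.6, "y": 21.2, "z": 1, "yaw": 8.1}, {"x": 11, "y": 23.4, "z": 1, "yaw": 9}, {"x": 11.4, "y": 25.6, "z": 0.5, "yaw": 9.9}, {"x": 11.8, "y": 27.8, "z": 0, "yaw": 10.8}, {"x": 12.2, "y": 30, "z": -0.5, "yaw": 11.7}, {"x": 12.6, "y": 32.4, "z": -1, "yaw": 12.6}, {"x": 12.6, "y": 32.4, "z": -1.5, "yaw": 12.6}, {"x": 12.6, "y": 32.4, "z": -2, "yaw": 12.6}, {"x": 12.6, "y": 32.4, "z": -2, "yaw": 12.6}], "hand": 100}}

```text
t: 2.98
ee_pos: [0.5226, 0.1917, 0.1993]
ee_rot: [-3.139, 0.001, 2.082]
ft_force: [-0.5, -0.7, 1.2]
grip_width: 0.999
```

```bash
python3 - <<'E'
from h import *
s=read_state(); print(s['joint_pos'].round(2), s['ee_pos'])
k=K('wrist'); save('w1',optics.capture('wrist')); save('s1',optics.capture('scene')); print(k[0],k[3].round(3).tolist())
print('grip proj',proj('wrist',(.523,.1933,.096),k),'piv',proj('wrist',(.5673,.1155,.048),k))
E
```

```text
[-0.09  0.6  -0.48  1.82  0.37  0.81 -0.25] [0.52258616 0.19174992 0.19925375]
396.22362182423535 [[0.872, 0.469, 0.139, 0.487], [0.489, -0.834, -0.254, 0.257], [-0.003, 0.289, -0.957, 0.322], [0.0, 0.0, 0.0, 1.0]]
grip proj (np.float64(325.60427556517124), np.float64(250.6611848049889)) piv (np.float64(326.08753010027385), np.float64(340.70093218671303))
```

View pics/w1.png

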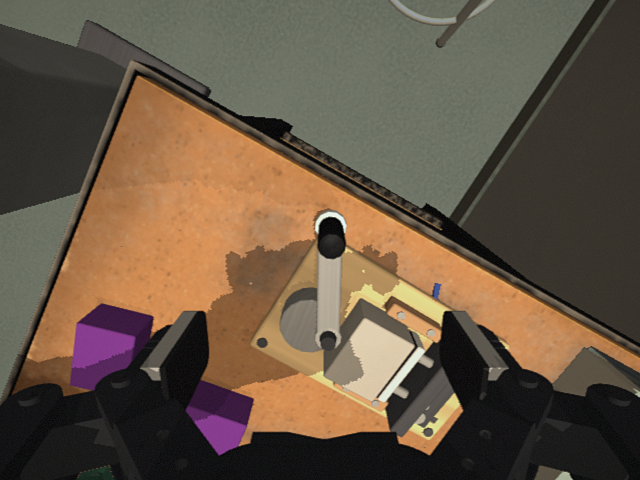

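View pics/s1.png

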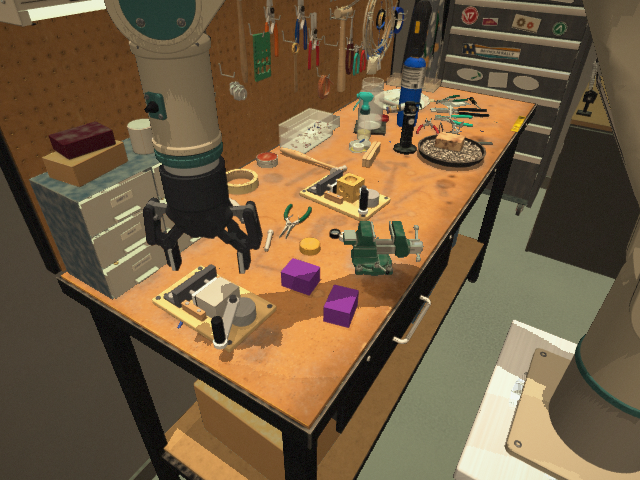

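The wrist view confirms the steel clamp: handle top at (331,244), pivot at (328,340), grey block at (373,355). I'll refine the positions from this picture.

```bash
python3 - <<'E'
from h import *
k=K('wrist')
P=at_z('wrist',328,340,.05,k);G=at_z('wrist',331,244,.096,k);print(P,G); d=(G-P);print(np.hypot(*d[:2]),np.degrees(np.arctan2(d[1],d[0])))
a=cv2.imread('pics/w1.png'); cv2.imwrite('pics/w1c.png',cv2.resize(a[190:450,240:500],None,fx=2.3,fy=2.3,interpolation=cv2.INTER_CUBIC))
E
```

```text
[0.5692473  0.11824886 0.05      ] [0.52501059 0.19919754 0.096     ]
0.09224736340522613 118.65565193041634
```

View pics/w1c.png

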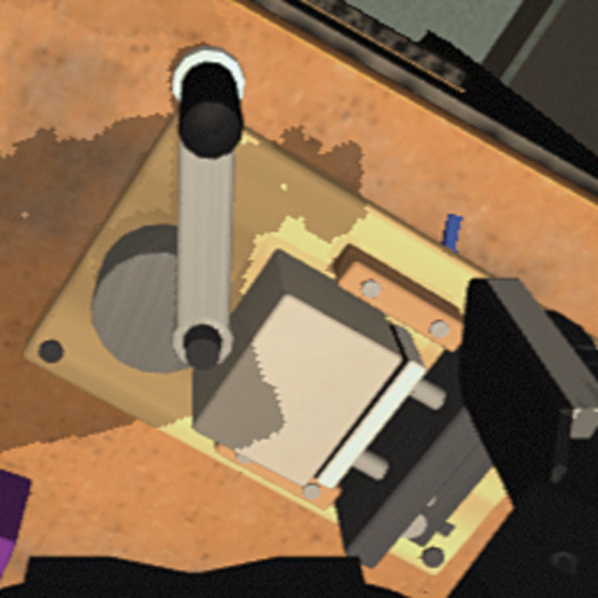

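{"op": "drive_tool", "data": {"commands": [{"x": 0.05, "y": 0.06, "z": -1.5}, {"x": 0.05, "y": 0.06, "z": -3}, {"x": 0.05, "y": 0.06, "z": -4.2}, {"x": 0.05, "y": 0.06, "z": -4.9}, {"x": 0.05, "y": 0.06, "z": -4.9}, {"x": 0.05, "y": 0.06, "z": -4.9}], "hand": 100}}

```text
validation failed for argument at $.co...
```

{"op": "drive_tool", "data": {"commands": [{"x": 0}, {"x": 0}, {"x": 0}, {"x": 0}, {"x": 0}, {"x": 0}, {"x": 0}, {"x": 0}, {"x": 0}, {"x": 0}], "hand": 15, "squeeze": 20}}

```text
validation failed for argument at $.co...
```

```bash
python3 - <<'E'
from h import *
s=read_state(); print(s['joint_pos'].round(2), s['ee_pos'],s['ft_force'],s['wrist_torque'],s['grip_width'])
save('w2',optics.capture('wrist'))
E
```

```text
[-0.09  0.6  -0.48  1.82  0.37  0.81 -0.25] [0.52339346 0.19257987 0.20049951] [ 0.89379577  0.01256572 -0.70528519] [ 0.00565426 -0.0084263   0.02372655] 0.9971419741808023
```

View pics/w2.png

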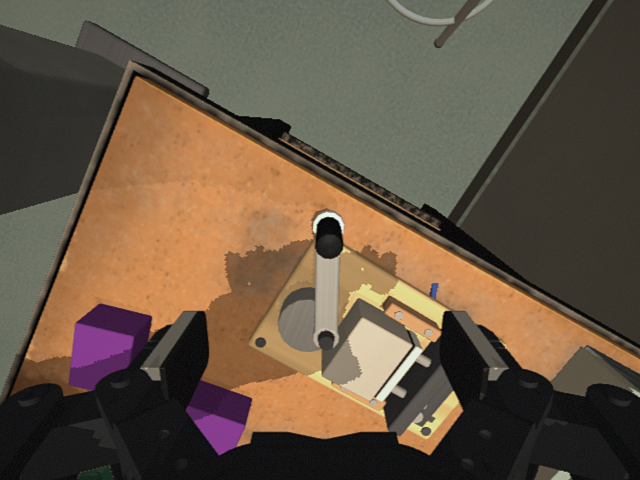

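The calls were refused because every row needs all four keys. The arm hasn't moved.

{"op": "drive_tool", "data": {"commands": [{"x": 0.04, "y": 0.08, "z": -1.5, "yaw": 0}, {"x": 0.04, "y": 0.08, "z": -3, "yaw": 0}, {"x": 0.04, "y": 0.08, "z": -4.2, "yaw": 0}, {"x": 0.04, "y": 0.08, "z": -4.9, "yaw": 0}, {"x": 0.04, "y": 0.08, "z": -4.9, "yaw": 0}, {"x": 0.04, "y": 0.08, "z": -4.9, "yaw": 0}], "hand": 100}}

```text
t: 3.88
ee_pos: [0.5249, 0.1966, 0.079]
ee_rot: [3.139, 0.0, 2.085]
ft_force: [-0.5, 0.8, 0.6]
grip_width: 1.003
```

{"op": "drive_tool", "data": {"commands": [{"x": 0, "y": 0, "z": 0, "yaw": 0}, {"x": 0, "y": 0, "z": 0, "yaw": 0}, {"x": 0, "y": 0, "z": 0, "yaw": 0}, {"x": 0, "y": 0, "z": 0, "yaw": 0}, {"x": 0, "y": 0, "z": 0, "yaw": 0}, {"x": 0, "y": 0, "z": 0, "yaw": 0}, {"x": 0, "y": 0, "z": 0, "yaw": 0}, {"x": 0, "y": 0, "z": 0, "yaw": 0}], "hand": 15, "squeeze": 20}}

```text
t: 4.88
ee_pos: [0.5242, 0.1963, 0.078]
ee_rot: [3.141, 0.0, 2.085]
ft_force: [0.7, -0.0, 4.2]
grip_width: 0.204
```

```bash
python3 - <<'E'
from h import *
s=read_state(); print(s['joint_pos'].round(2), s['ee_pos'],s['ft_force'],s['wrist_torque'],s['grip_width'])
save('w3',optics.capture('wrist'))
E
```

```text
[-0.17  0.77 -0.37  1.9   0.5   0.56 -0.36] [0.52423767 0.1963092  0.07801874] [ 0.72155291 -0.03409344  4.22807981] [-0.02877094  0.0331921   0.01065668] 0.20416213508892592
```

View pics/w3.png

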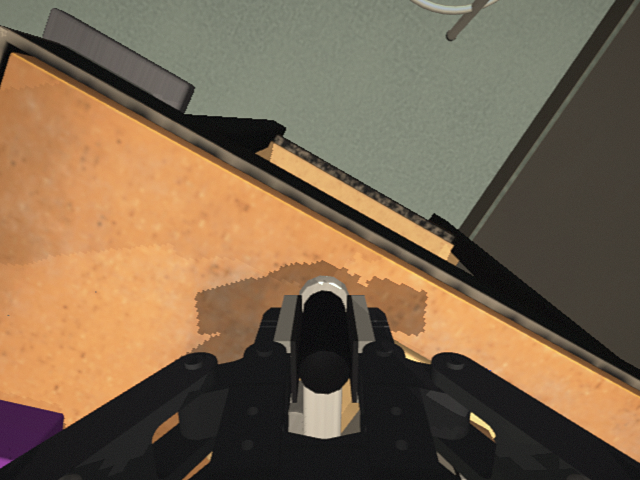

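```bash
python3 - <<'E'
import numpy as np
for a in np.arange(0,85,4):
    f=np.radians(119.2+a);f0=np.radians(119.2);print(a/8,np.round(3.6*np.array([np.cos(f)-np.cos(f0),np.sin(f)-np.sin(f0)]),2))
E
```

```text
0.0 [0. 0.]
0.5 [-0.21 -0.13]
1.0 [-0.42 -0.28]
1.5 [-0.61 -0.43]
2.0 [-0.8  -0.61]
2.5 [-0.97 -0.79]
3.0 [-1.13 -0.99]
3.5 [-1.27 -1.19]
4.0 [-1.4  -1.41]
4.5 [-1.51 -1.63]
5.0 [-1.61 -1.86]
5.5 [-1.69 -2.1 ]
6.0 [-1.75 -2.34]
6.5 [-1.8  -2.59]
7.0 [-1.83 -2.84]
7.5 [-1.84 -3.09]
8.0 [-1.84 -3.34]
8.5 [-1.82 -3.59]
9.0 [-1.78 -3.84]
9.5 [-1.72 -4.09]
10.0 [-1.64 -4.33]
10.5 [-1.55 -4.56]
```

{"op": "drive_tool", "data": {"commands": [{"x": -0.21, "y": -0.13, "z": 0, "yaw": 0.5}, {"x": -0.42, "y": -0.28, "z": 0, "yaw": 1}, {"x": -0.61, "y": -0.43, "z": 0, "yaw": 1.5}, {"x": -0.8, "y": -0.61, "z": 0, "yaw": 2}, {"x": -0.97, "y": -0.79, "z": 0, "yaw": 2.5}, {"x": -1.13, "y": -0.99, "z": 0, "yaw": 3}, {"x": -1.27, "y": -1.19, "z": 0, "yaw": 3.5}, {"x": -1.4, "y": -1.41, "z": 0, "yaw": 4}, {"x": -1.51, "y": -1.63, "z": 0, "yaw": 4.5}, {"x": -1.61, "y": -1.86, "z": 0, "yaw": 5}, {"x": -1.69, "y": -2.1, "z": 0, "yaw": 5.5}, {"x": -1.75, "y": -2.34, "z": 0, "yaw": 6}, {"x": -1.8, "y": -2.59, "z": 0, "yaw": 6.5}, {"x": -1.83, "y": -2.84, "z": 0, "yaw": 7}, {"x": -1.83, "y": -2.84, "z": 0, "yaw": 7}, {"x": -1.83, "y": -2.84, "z": 0, "yaw": 7}]}}

```text
t: 6.92
ee_pos: [0.4775, 0.1262, 0.078]
ee_rot: [3.14, -0.001, 3.063]
ft_force: [-3.1, 1.4, 5.8]
grip_width: 0.202
```

```bash
cat > look.py <<'E'
from h import *
import sys
t=sys.argv[1]
s=read_state(); print(s['t'],s['joint_pos'].round(2), s['ee_pos'],s['ft_force'],s['wrist_torque'],s['grip_width'])
a=optics.capture('top'); save('t'+t,a); save('tc'+t,cv2.resize(a[145:255,165:275],None,fx=5.4,fy=5.4,interpolation=cv2.INTER_CUBIC))
b=optics.capture('scene'); save('sc'+t,cv2.resize(b[255:365,140:290],None,fx=5.2,fy=5.2,interpolation=cv2.INTER_CUBIC)); save('sf'+t,b)
E
python3 look.py 4
```

```text
6.925 [ 0.08  0.76 -0.6   2.07  0.83  0.55  0.37] [0.47745615 0.12621734 0.07798386] [-3.08664298  1.41125752  5.80064075] [ 0.33061433  0.5348888  -0.02255565] 0.20228261505263687
```

View pics/tc4.png

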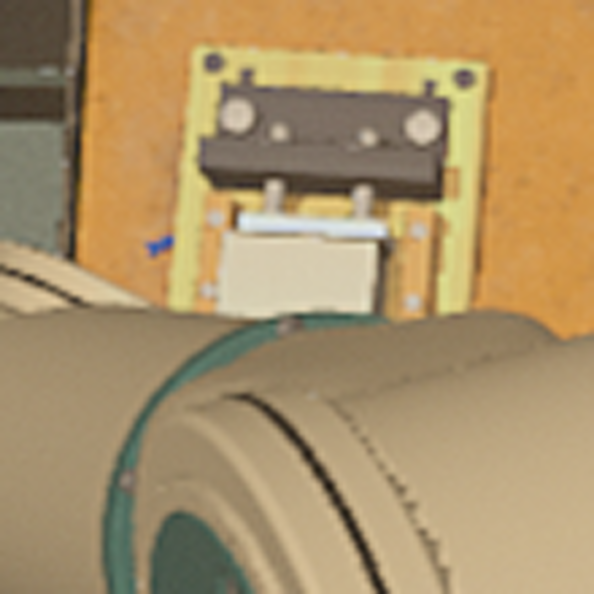

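View pics/sc4.png

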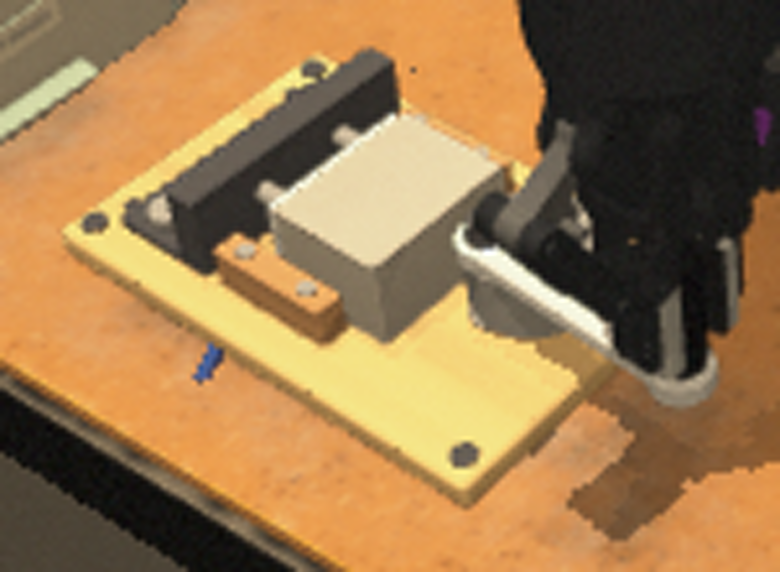

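```bash
cat > meas.py <<'E'
from h import *
import sys
t=sys.argv[1]
a=cv2.imread('pics/top0.png').astype(np.float32).mean(2); b=cv2.imread('pics/t%s.png'%t).astype(np.float32).mean(2)
def prof(im,c0,c1,r0,r1): return im[r0:r1,c0:c1].mean(1)
# slope of board: rows shift along columns small; columns avoiding rods
for nm,(c0,c1) in {'L':(211,214),'M':(219,229),'R':(234,236)}.items():
    print(nm,'rows 170..',np.round(prof(a,c0,c1,176,200)).astype(int).tolist()); print('  now     ',np.round(prof(b,c0,c1,176,200)).astype(int).tolist())
E
python3 meas.py 4
```

```text
L rows 170.. [99, 62, 65, 58, 121, 176, 175, 174, 193, 215, 227, 215, 66, 92, 177, 206, 200, 199, 199, 199, 199, 200, 200, 200]
  now      [98, 58, 63, 54, 119, 175, 176, 167, 186, 220, 222, 200, 154, 202, 199, 198, 198, 197, 198, 198, 198, 198, 199, 199]
M rows 170.. [115, 87, 66, 68, 67, 128, 173, 171, 168, 189, 221, 226, 200, 39, 145, 210, 201, 199, 199, 200, 200, 200, 200, 200]
  now      [113, 84, 63, 64, 63, 126, 172, 169, 172, 195, 222, 212, 177, 184, 199, 198, 198, 198, 198, 198, 198, 199, 199, 199]
R rows 170.. [121, 110, 67, 68, 74, 83, 110, 121, 116, 136, 191, 228, 220, 150, 57, 148, 198, 192, 187, 186, 186, 183, 178, 164]
  now      [119, 106, 63, 66, 73, 79, 108, 118, 112, 154, 209, 226, 211, 113, 119, 123, 122, 123, 121, 124, 120, 111, 100, 99]
```

Gaps are just closed with the pad pressed about 0.5 mm. Advancing 16°.

{"op": "drive_tool", "data": {"commands": [{"x": -0.01, "y": -0.25, "z": 0, "yaw": 0.5}, {"x": -0.01, "y": -0.5, "z": 0, "yaw": 1}, {"x": 0.01, "y": -0.75, "z": 0, "yaw": 1.5}, {"x": 0.05, "y": -1.0, "z": 0, "yaw": 2}, {"x": 0.05, "y": -1.0, "z": 0, "yaw": 2}, {"x": 0.05, "y": -1.0, "z": 0, "yaw": 2}]}}

```text
t: 7.78
ee_pos: [0.4782, 0.1029, 0.078]
ee_rot: [3.137, -0.001, -2.939]
ft_force: [-4.5, 5.5, 6.1]
grip_width: 0.204
```

```bash
python3 look.py 5; python3 meas.py 5; python3 - <<'E'
from h import *
d=read_state()['ee_pos']-[.5681,.1177,0]; print(np.hypot(*d[:2]),np.degrees(np.arctan2(d[1],d[0])))
E
```

```text
7.775 [ 0.17  0.78 -0.67  2.08  0.9   0.59  0.63] [0.4781858  0.1029442  0.07796832] [-4.4975049   5.48441062  6.13121013] [0.92269093 0.78707342 0.07034265] 0.2036938385378047
L rows 170.. [99, 62, 65, 58, 121, 176, 175, 174, 193, 215, 227, 215, 66, 92, 177, 206, 200, 199, 199, 199, 199, 200, 200, 200]
  now      [99, 59, 64, 55, 120, 172, 191, 215, 224, 202, 147, 206, 198, 197, 198, 197, 198, 198, 198, 198, 199, 199, 201, 199]
M rows 170.. [115, 87, 66, 68, 67, 128, 173, 171, 168, 189, 221, 226, 200, 39, 145, 210, 201, 199, 199, 200, 200, 200, 200, 200]
  now      [114, 86, 63, 66, 64, 126, 166, 189, 220, 221, 195, 157, 202, 198, 198, 198, 198, 198, 199, 198, 198, 199, 199, 199]
R rows 170.. [121, 110, 67, 68, 74, 83, 110, 121, 116, 136, 191, 228, 220, 150, 57, 148, 198, 192, 187, 186, 186, 183, 178, 164]
  now      [118, 108, 64, 65, 71, 79, 104, 137, 193, 228, 217, 160, 101, 108, 120, 117, 112, 102, 98, 93, 89, 88, 86, 87]
0.09111907869477007 -170.67635984729588
```

View pics/tc5.png

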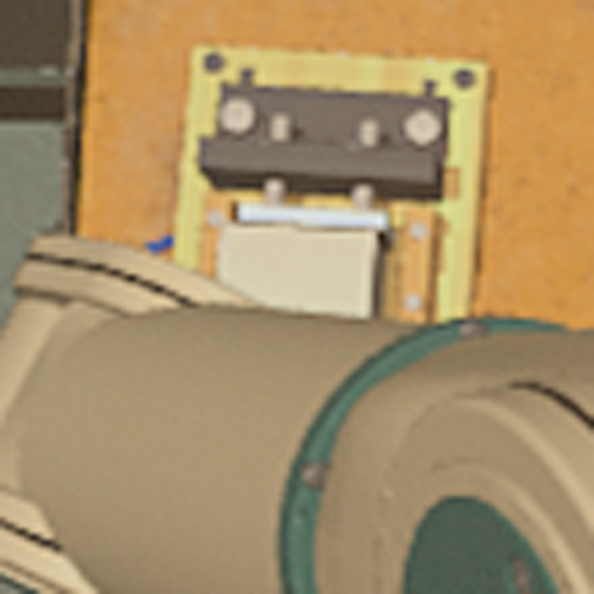

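View pics/sc5.png

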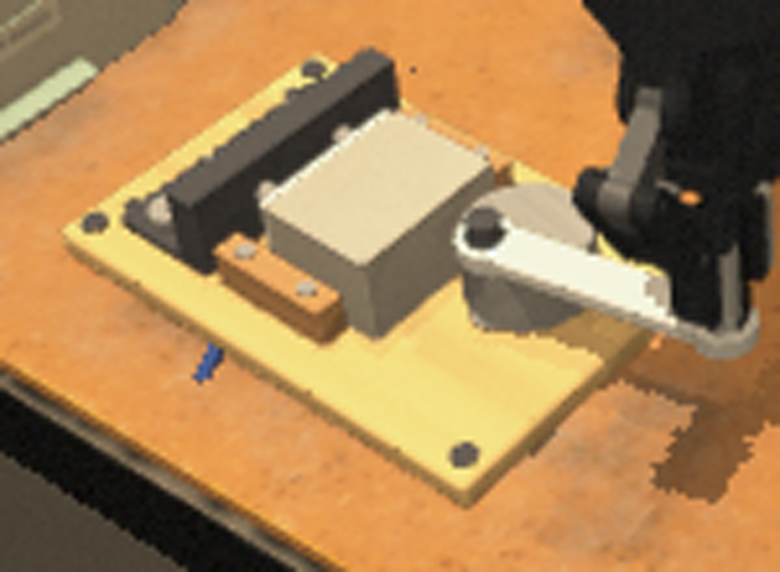

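The pad's back edge has shifted 2.0 px, or about 4.5 mm. The cam angle predicts 4.4 mm. About 5.5° more is needed.

{"op": "drive_tool", "data": {"commands": [{"x": 0.03, "y": -0.12, "z": 0, "yaw": 0.25}, {"x": 0.06, "y": -0.24, "z": 0, "yaw": 0.5}, {"x": 0.09, "y": -0.34, "z": 0, "yaw": 0.7}, {"x": 0.09, "y": -0.34, "z": 0, "yaw": 0.7}, {"x": 0.09, "y": -0.34, "z": 0, "yaw": 0.7}, {"x": 0.09, "y": -0.34, "z": 0, "yaw": 0.7}]}}

```text
t: 8.62
ee_pos: [0.4797, 0.0951, 0.0779]
ee_rot: [3.136, -0.001, -2.841]
ft_force: [-6.0, 7.4, 5.6]
grip_width: 0.205
```

```bash
python3 look.py 6; python3 meas.py 6; python3 - <<'E'
from h import *
d=read_state()['ee_pos']-[.5681,.1177,0]; print(np.hypot(*d[:2]),np.degrees(np.arctan2(d[1],d[0])))
E
```

```text
8.625 [ 0.21  0.79 -0.7   2.08  0.91  0.61  0.73] [0.47969922 0.09510686 0.07794056] [-5.99462963  7.40283143  5.61454683] [ 1.21606279  1.15887151 -0.10879712] 0.20536041228430238
L rows 170.. [99, 62, 65, 58, 121, 176, 175, 174, 193, 215, 227, 215, 66, 92, 177, 206, 200, 199, 199, 199, 199, 200, 200, 200]
  now      [98, 59, 62, 56, 120, 173, 196, 224, 209, 172, 197, 199, 198, 198, 197, 197, 198, 198, 200, 190, 173, 183, 195, 185]
M rows 170.. [115, 87, 66, 68, 67, 128, 173, 171, 168, 189, 221, 226, 200, 39, 145, 210, 201, 199, 199, 200, 200, 200, 200, 200]
  now      [114, 85, 64, 65, 63, 123, 186, 211, 224, 204, 152, 203, 198, 198, 198, 198, 198, 198, 198, 199, 199, 199, 200, 199]
R rows 170.. [121, 110, 67, 68, 74, 83, 110, 121, 116, 136, 191, 228, 220, 150, 57, 148, 198, 192, 187, 186, 186, 183, 178, 164]
  now      [121, 108, 65, 66, 72, 79, 92, 169, 226, 227, 208, 84, 108, 117, 121, 121, 110, 101, 98, 94, 89, 86, 88, 87]
0.09122326919041072 -165.68641460385368
```

The pad is at about 5.9 mm by image, and by cam angle as well. I'll ease the load a little, open, then lift.

{"op": "drive_tool", "data": {"commands": [{"x": -0.01, "y": 0.05, "z": 0, "yaw": -0.1}, {"x": -0.01, "y": 0.05, "z": 0, "yaw": -0.1}, {"x": -0.01, "y": 0.05, "z": 0, "yaw": -0.1}]}}

```text
t: 9.1
ee_pos: [0.4797, 0.0952, 0.0779]
ee_rot: [3.138, -0.001, -2.855]
ft_force: [-6.0, 3.9, 6.9]
grip_width: 0.204
```

{"op": "drive_tool", "data": {"commands": [{"x": 0, "y": 0, "z": 0, "yaw": 0}, {"x": 0, "y": 0, "z": 0, "yaw": 0}, {"x": 0, "y": 0, "z": 0, "yaw": 0}, {"x": 0, "y": 0, "z": 0, "yaw": 0}, {"x": 0, "y": 0, "z": 0, "yaw": 0}, {"x": 0, "y": 0, "z": 0, "yaw": 0}], "hand": 70}}

```text
t: 9.85
ee_pos: [0.4816, 0.0929, 0.0778]
ee_rot: [3.142, -0.0, -2.858]
ft_force: [-0.1, 0.1, -1.0]
grip_width: 0.7
```

```bash
python3 look.py 7; python3 meas.py 7|grep -A1 M; python3 -c "
from h import *
save('w7',optics.capture('wrist'))"
```

```text
9.85 [ 0.2   0.79 -0.69  2.08  0.91  0.61  0.71] [0.48159674 0.09292249 0.07780304] [-0.12872171  0.06957724 -1.03330701] [-0.01852309 -0.02572892 -0.06107632] 0.699531843689929
M rows 170.. [115, 87, 66, 68, 67, 128, 173, 171, 168, 189, 221, 226, 200, 39, 145, 210, 201, 199, 199, 200, 200, 200, 200, 200]
  now      [113, 85, 63, 65, 63, 122, 187, 211, 223, 204, 152, 203, 198, 198, 198, 198, 198, 198, 198, 199, 199, 199, 200, 198]
```

View pics/w7.png

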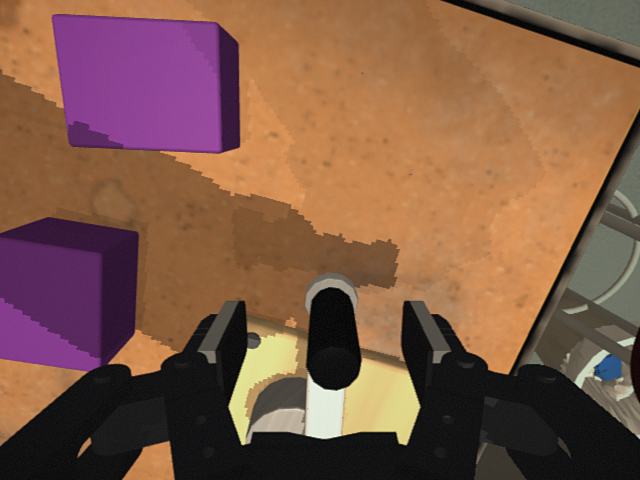

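Handle stands free between the open fingers at (333,340) and the pad hasn't moved. Lifting away now.

{"op": "drive_tool", "data": {"commands": [{"x": 0, "y": 0, "z": 1, "yaw": 0}, {"x": 0, "y": 0, "z": 2.5, "yaw": 0}, {"x": 0, "y": 0, "z": 4.5, "yaw": 0}, {"x": 0, "y": 0, "z": 6.5, "yaw": 0}, {"x": 0, "y": -2, "z": 7.5, "yaw": -1}, {"x": 0, "y": -4, "z": 7.5, "yaw": -2}, {"x": 0, "y": -6, "z": 7.5, "yaw": -3}, {"x": 0, "y": -8, "z": 7.5, "yaw": -4}, {"x": 0, "y": -9, "z": 7.5, "yaw": -4}, {"x": 0, "y": -9, "z": 7.5, "yaw": -4}, {"x": 0, "y": -9, "z": 7.5, "yaw": -4}]}}

```text
t: 11.38
ee_pos: [0.4816, -0.1307, 0.2654]
ee_rot: [3.141, -0.0, 2.869]
ft_force: [0.6, 0.4, -0.2]
grip_width: 0.703
```

```bash
python3 look.py 8; python3 meas.py 8
```

```text
11.375 [ 0.78  0.5  -0.84  1.9   0.46  0.95  1.03] [ 0.48156447 -0.13068246  0.26540648] [ 0.62074026  0.3896478  -0.2136216 ] [ 0.00884407 -0.02522425 -0.04827143] 0.7026672652655384
L rows 170.. [99, 62, 65, 58, 121, 176, 175, 174, 193, 215, 227, 215, 66, 92, 177, 206, 200, 199, 199, 199, 199, 200, 200, 200]
  now      [99, 63, 64, 57, 119, 173, 196, 224, 209, 172, 196, 199, 197, 198, 198, 198, 198, 198, 198, 199, 200, 199, 200, 200]
M rows 170.. [115, 87, 66, 68, 67, 128, 173, 171, 168, 189, 221, 226, 200, 39, 145, 210, 201, 199, 199, 200, 200, 200, 200, 200]
  now      [115, 87, 66, 68, 66, 123, 187, 211, 224, 204, 153, 204, 198, 198, 198, 198, 198, 199, 199, 199, 199, 199, 200, 200]
R rows 170.. [121, 110, 67, 68, 74, 83, 110, 121, 116, 136, 191, 228, 220, 150, 57, 148, 198, 192, 187, 186, 186, 183, 178, 164]
  now      [119, 109, 66, 69, 74, 80, 94, 168, 226, 228, 208, 87, 111, 120, 123, 123, 112, 104, 100, 96, 90, 91, 91, 90]
```

View pics/tc8.png

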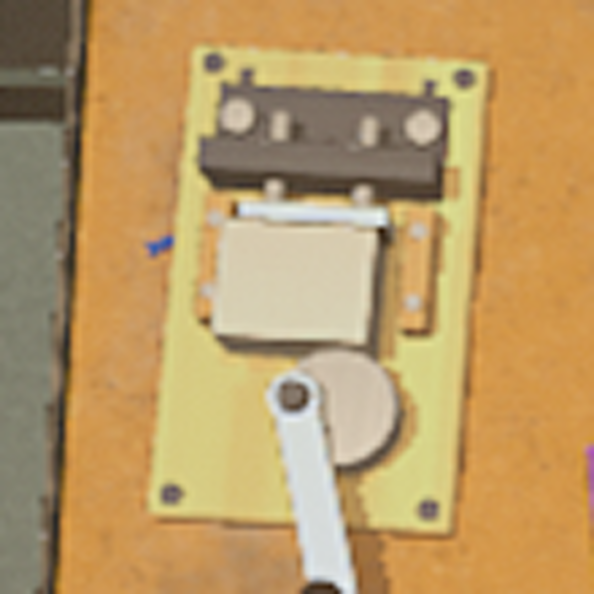

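View pics/sf8.png

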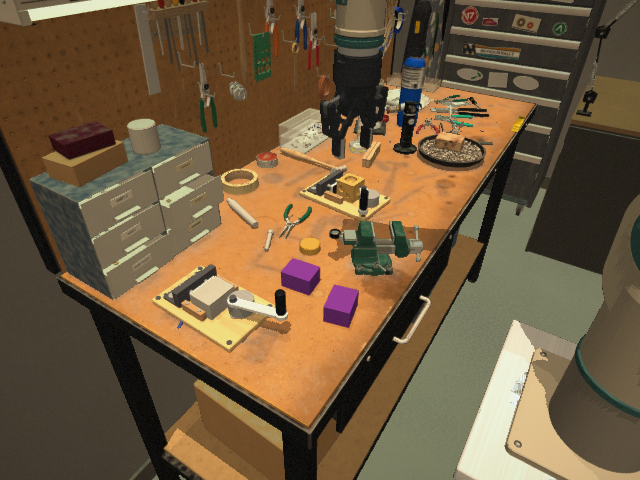

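The lever stands swung with its handle at scene (280,302). The block is tight against the pad, a gap to the fence remains, and the brass clamp at (345,190) is unchanged.

```bash
python3 -c "
from h import *
print(robot.sign_off())"
```

```text
the job is handed in; nothing more can be done
None
```

I swung the steel block's cam lever counter-clockwise by about 75°, to a cam angle of about 1.51 rad. The pad is pressed in about 5.9 mm of its 14 mm travel. I then let go, lifted the arm clear and handed the job in at about 11.5 s.

- **Pad travel:** in the top camera the pad's back edge moved about 2.65 px, or 5.9 mm. The cam angle also gives about 5.9 mm, but its zero point came from the first picture reading. My estimate is good to roughly 0.5 mm.
- **After release:** the pad's picture profile stayed the same once the gripper opened and after the arm left, so the cam holds. There is still a clear gap to the stop.
- **Everything else:** in the last scene picture the brass clamp and the purple blocks look unchanged, and the robot was touching nothing. The highest wrist force I read was about 11 N.
- **What disagreed:** the top and wrist cameras differed by about 3 mm on the pivot position, and by about 5 mm on the handle. I took values in between, and the grip on the handle fitted them. Two early move calls were refused for missing row values; the arm did not move.

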